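# Scan the kit tray's label and pack the scanner in the tray

## Task

Book the kit tray out: draw the hand scanner by its orange nose clear of its charging sleeve and lay it down on the bench, then take it again by its black grip so that your fingers squeeze the red trigger, point its window squarely at the middle of the barcode label on the tray's right-hand end (as the robot sees it) from 5 to 12 cm away, and hold it steady there with the trigger squeezed for about two seconds. Then lay the scanner down flat, right side up, in the tray's empty wide bay and let go; do not drop it, and leave the sanding block in the tray, the glue bottle and the white tape roll where they are.

Things in the scene. Friction and masses are not known exactly. Their poses are not given: they have to be found in the camera images.
- scanner: Hand scanner, a straight wand 190 mm long, 0.25 kg. Origin: centre of its underside; x points to the tail, z up. Orange nose from x = -95 to -30 mm, 48 mm wide, 36 mm tall; black grip from x = -30 to +95 mm, 34 mm wide, 32 mm tall. The window is the nose's end face, looking along -x. At the start the grip is inside the sleeve, the nose stands out.
- window (a point): Centre of the scanner's window, the end face of the nose: 95 mm from the scanner's origin along its -x, 18 mm above its underside. Its axes are the scanner's; it looks along -x.
- grip (a point): Point to take the grip with the trigger, in the middle of the red paddle's length: 30 mm from the scanner's origin along +x, 16 mm above its underside, on the centreline.
- trigger (a joint): Red trigger paddle on the -y side of the grip, 50 mm long (scanner x +5 to +55 mm), 20 mm tall (z 6 to 26 mm), standing 5 mm proud. Value: how far it is squeezed in, 0 free to 0.004 m fully in (squeezed counts from 0.0025); a spring of about 5 N pushes it out. Fingers closing across the grip there squeeze it.
- sleeve: Fixed grey charging sleeve, a low tunnel open at its -x end: x -23 to +104 mm, 66 mm wide (100 mm with 3 mm thick flanges), 43 mm tall; inside 54 mm wide, 38 mm tall. Origin: on the bench, about where the scanner's origin is while it is in, same axes. The scanner lies on the bench in it and is clear after sliding 120 mm along the sleeve's -x.
- kit_tray: Fixed open plywood kit tray, 217 mm (x) by 242 mm (y), 70 mm tall, walls 6 mm, floor 8 mm thick. Origin: centre of its underside. A divider along y, 30 mm tall, parts a wide bay (135 mm, -x side, empty) from a narrow bay (64 mm, +x side, with the sanding block).
- label (a point): Centre of the white barcode label, 74 mm wide and 44 mm tall in an aluminium frame, hung by two clips on the outside of the tray's -y wall (its right-hand end seen from the robot), 38 mm above the bench; it faces along the tray's -y. Axes are the tray's.
- wide_bay (a point): Centre of the floor of the empty wide bay (inside 135 mm along the tray's x, 230 mm along its y). Axes are the tray's.
- sanding_block: Brown sanding block, 60x110x24 mm, lying in the narrow bay. Origin: centre of its underside.
- glue_bottle: Cream glue bottle with an orange cap, 43x60 mm, 170 mm tall, standing on the bench beyond the work. Origin: centre of its underside.
- tape_roll: Roll of white tape, 104 mm across, 24 mm tall, lying on the bench. Origin: centre of its underside.
Not all that is in view belongs to the job. There is more than one size of the sleeve; the one meant has the size given above.

How it is judged:
By the outcome, as a careful person would: the job done as asked, in the order asked, and still so for the second after the job is handed in, with the robot touching nothing.
It also fails if it takes over 51 s, if anything falls off the work surface, if the arm or the gripper's body presses on something with over 40 N, if the wrist force passes 120 N, or if a joint passes its speed limit or range.

## Robot

A 6-joint arm with a two-finger parallel gripper is mounted at the origin on a cart in front of the work surface, level with it; the furniture and walls round the work are solid. World frame = base frame: x ahead of the robot, y to its left, z up, the work surface at z = 0. Lengths are in m, angles in rad, forces in N, time in s.
With the tool pointing down it reaches from about 0.375 to 0.9 m from the base axis. Payload 3.1 kg.
Tool frame: the origin (TCP) lies midway between the tips of the shut fingers; the grasp point (between the pads) lies 19 mm behind it; x points along the fingers, z is the direction in which the jaws open and shut, and the axes are right-handed (so a half turn about x gives the same grasp; the last joint's range is limited). The gripper opens to 87 mm and grips with 3 to 60 N. Pads are 19 mm wide; open, the fingers measure 117 mm over their backs; the gripper's body (75 mm by 190 mm) begins 51 mm behind the grasp point.
Start: joints at [-1.435, 0.527, 1.433, -0, 1.181, -0.178], TCP at [0.193, -0.594, 0.223] pointing down, gripper open.
Joint ranges: [-3.08, 3.08], [-0.75, 2.2], [0.22, 2.44], [-1.43, 4.57], [0, 2.65], [-2.85, 2.85]. Speed limits (rad/s): [2.79, 2.79, 3.14, 3.14, 3.14, 3.14].

## Interface

Orientations are given as a unit quaternion [x, y, z, w].
In Python, from rig import readout, imaging, robot gives the robot as it stands. The module is installed in compiled form; this text tells all that it offers.
- The arm moves only by the tool play_rows, never from a script. Its argument "rows" is text: rows parted by semicolons, each of 7 numbers parted by spaces: the turn, a rotation vector about the tool's x, y, z in rad, then the shift along the tool's x, y, z in mm, then the closure, from 0 (fully open) to 1 (shut). In form: ax ay az tx ty tz gripper; .... A call has 1 to 8 rows; each row shifts and turns the commanded pose from where the row before left it, along the tool's axes as they then stand; what a row does not reach is not made up. A row lasts 1/12 s, in which the tool goes at most 41.7 mm and 7.16 degrees, less where a joint would pass 70% of its speed; a pose out of reach is approached as far as the arm can. A call with a gripper value outside its range is refused whole. The fingers move at their own pace and stop on an object; "squeeze" is the grip in N (left out, the last holds). Time passes only in rows, so rows that do not move let the fingers close. It gives the time, the measured TCP pose, the force and the opening at its end, in the units of the state.
- readout.get_obs(): the state, without advancing time (a new reading comes with each control period).
- imaging.camera(name): name is "scene" or "top" or "wrist"; returns the picture (384x512x3 uint8, blue, green, red); there is no depth.
- imaging.camera_info(name): a dict with "K" (3x3 intrinsics, pixels), "world_to_cam" (4x4, takes a point from world to camera coordinates). Camera axes: x right, y down, z forward; pixel columns grow to the right and rows downward; lengths in m; the calibration is good to about 2 mm. The wrist camera is an equidistant fisheye: a pixel r from the principal point sees the ray r / f radians off the axis. A picture is of the moment at which its call begins: read the wrist's pose just before it. camera_info takes no time and is no camera call; for the wrist camera it gives the pose at the moment of the call.
- robot.hand_in(): hands the job in, once; it reports no verdict.
The state is a dict: "time": time; "q": joint angles; "joint_velocities": joint speeds; "joint_torque": joint torques, N m; "position": TCP position; "tool_rot": TCP orientation; "ft_force": force on the tool from outside, world axes, zero at the start; "moment": the same for the moment, N m; "grip_width": finger opening in m.
Only numpy, scipy, OpenCV 4.12 (cv2) and the standard library are available. Lean on these libraries where they do the work, as an engineer would, in place of code of your own. Each camera call takes 0.05 s, during which the arm holds its last target. There are 200 camera calls.

## Working session

There is one attempt and no reset: what is moved stays moved. The work goes in short steps, Python scripts to look and compute and a tool call to move; the robot and the scene stay as the last step left them, time stands still between calls to the robot, and variables do not carry over. Pictures are saved under pics/ and viewed, about 8 in all and at most 12, crops included, and the job is handed in when it is done.

Besides the shell and the picture viewer there is one more tool, called as name(argument=value, ...), one argument or row to a line, values as JSON. play_rows: Moves the arm, as the interface text tells. Its arguments: {"type":"object","properties":{"rows":{"type":"string"},"squeeze":{"type":"number"}},"required":["rows"]}

```bash
mkdir -p pics; python3 - <<'E'
from rig import readout, imaging, robot
import cv2, numpy as np
o=readout.get_obs(); print(o)
for n in ("scene","top"):
    im=imaging.camera(n); cv2.imwrite(f"pics/{n}0.png",im); np.save(f"pics/{n}0.npy",im)
    i=imaging.camera_info(n); print(n,i["K"].tolist() if hasattr(i["K"],"tolist") else i["K"]); print(np.round(i["world_to_cam"],4).tolist())
a=cv2.imread("pics/scene0.png");b=cv2.imread("pics/top0.png")
cv2.imwrite("pics/both_a.png",cv2.resize(a,(800,600)));cv2.imwrite("pics/both_b.png",cv2.resize(b,(800,600)))
E
```

```text
{'time': 0.0, 'q': array([-1.43553818e+00,  5.28451286e-01,  1.43391233e+00, -4.23558309e-05,
        1.18142579e+00, -1.78509456e-01]), 'joint_velocities': array([-6.33361935e-04, -1.42402209e-03, -4.28367189e-04, -5.09870914e-04,
        9.13670634e-05,  7.06545284e-04]), 'joint_torque': array([ 6.29163223e-04, -4.40040779e+01, -1.76596177e+01,  6.33814163e-02,
        5.83352835e-02, -1.70624321e-04]), 'position': array([ 0.19281093, -0.59372768,  0.22157761]), 'tool_rot': array([ 0.41628545,  0.57253019, -0.41518274,  0.57143582]), 'ft_force': array([0.07457635, 0.5672195 , 0.2036165 ]), 'moment': array([ 0.00551586, -0.06104101,  0.05037555]), 'grip_width': 0.08695281233805452}
scene [[437.19208030788207, 0.0, 264.1736470245785], [0.0, 437.19208030788207, 195.4194568189566], [0.0, 0.0, 1.0]]
[[-0.784, -0.6203, -0.0243, 0.4046], [-0.3291, 0.4485, -0.831, 0.2963], [0.5264, -0.6435, -0.5558, 0.8973], [0.0, 0.0, 0.0, 1.0]]
top [[454.4187136806739, 0.0, 251.65841645397342], [0.0, 454.4187136806739, 191.66291376371944], [0.0, 0.0, 1.0]]
[[-0.0238, -0.9994, 0.0233, -0.1023], [-0.9976, 0.0223, -0.0651, 0.5902], [0.0646, -0.0248, -0.9976, 1.3081], [0.0, 0.0, 0.0, 1.0]]
```

View pics/both_b.png

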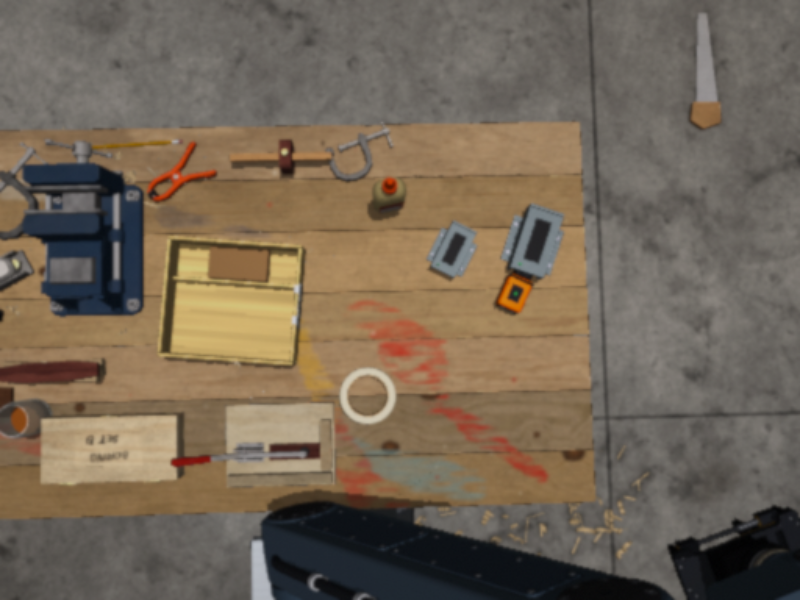

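View pics/both_a.png

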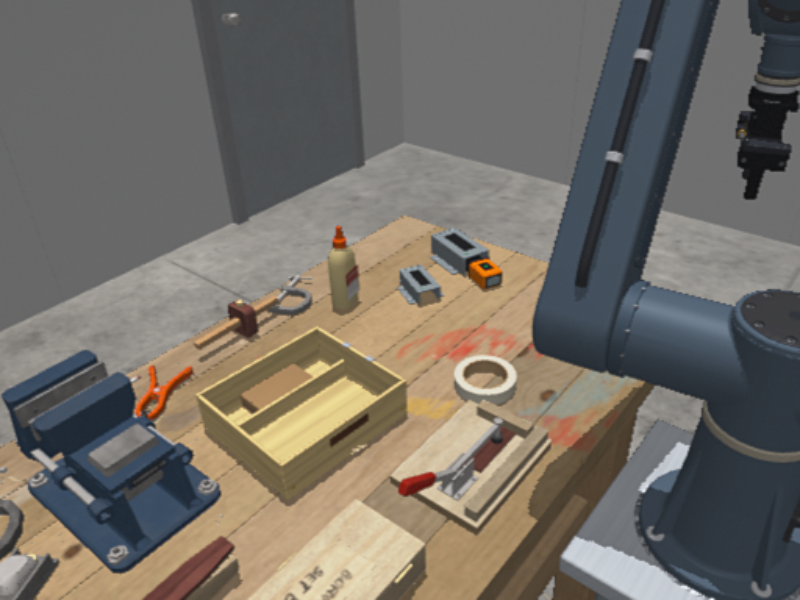

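Top view (800-px scale): the tray is at (235,300), label clips at about (296,290) and (294,320), and the tape at (368,396). The glue bottle is at (388,195).
- **Sleeve:** the candidates are the large one at (535,242), with an orange nose at (515,293), and the small empty one at (453,250). I choose the large one.
- **Orange things:** the nose at (515,293), the glue cap at (389,185) and the pliers at (180,175). I choose the nose.

```bash
cat > h.py <<'E'
import numpy as np, cv2
from rig import readout, imaging, robot
from scipy.spatial.transform import Rotation as R
def ray(info,px):
    K=np.array(info["K"]);T=np.array(info["world_to_cam"]);r=T[:3,:3].T
    u=np.array([(px[0]-K[0,2])/K[0,0],(px[1]-K[1,2])/K[1,1]])
    return -r@T[:3,3], r@np.array([u[0],u[1],1])
def fray(info,px):
    K=np.array(info["K"]);T=np.array(info["world_to_cam"]);r=T[:3,:3].T
    u=np.array([(px[0]-K[0,2])/K[0,0],(px[1]-K[1,2])/K[1,1]]);t=np.linalg.norm(u)
    return -r@T[:3,3], r@np.r_[np.sin(t)*u/max(t,1e-9),np.cos(t)]
def onz(o,d,z): return o+d*(z-o[2])/d[2]
def proj(info,p):
    T=np.array(info["world_to_cam"]);c=T[:3,:3]@p+T[:3,3];K=np.array(info["K"]);return (K@(c/c[2]))[:2]
def rects(im,lo,hi,amin=60,roi=None):
    m=cv2.inRange(cv2.cvtColor(im,cv2.COLOR_BGR2HSV),lo,hi)
    if roi: k=np.zeros_like(m);k[roi[1]:roi[3],roi[0]:roi[2]]=1;m=m*k
    return [(cv2.contourArea(c),c) for c in cv2.findContours(m,cv2.RETR_EXTERNAL,cv2.CHAIN_APPROX_NONE)[0] if cv2.contourArea(c)>=amin]
def tool():
    o=readout.get_obs();return o["position"],R.from_quat(o["tool_rot"])
def delta(p,M):
    """move from present pose to TCP p, rotation matrix M: rotvec in tool, shift in tool mm"""
    q,r=tool();return np.round((r.inv()*R.from_matrix(M)).as_rotvec(),4),np.round(r.inv().apply(np.array(p)-q)*1000,1)
E
python3 - <<'E'
from h import *
im=np.load("pics/top0.npy");i=imaging.camera_info("top")
print("nose orange")
for a,c in rects(im,(5,150,120),(22,255,255),60,(300,160,360,210)):
    b=cv2.boxPoints(cv2.minAreaRect(c)); print(a,[np.round(onz(*ray(i,p),.036),3)[:2].tolist() for p in b])
print("sleeve grey")
for a,c in rects(im,(75,15,80),(120,110,255),60,(260,120,380,200)):
    r=cv2.minAreaRect(c);b=cv2.boxPoints(r); print(a,r,[np.round(onz(*ray(i,p),.043),3)[:2].tolist() for p in b])
print("tray rim corners")
for a,c in rects(im,(20,60,60),(32,255,255),3000,(90,140,205,245)):
    r=cv2.minAreaRect(c);b=cv2.boxPoints(r); print(a,r[1],[np.round(onz(*ray(i,p),.07),3)[:2].tolist() for p in b])
for p in [(170,238),(303,246),(297,366),(162,357),(296,290),(294,320)]: print(p,np.round(onz(*ray(i,np.array(p)*.64),.07),3))
print("tape",np.round(onz(*ray(i,np.array((368,396))*.64),.024),3),"glue",np.round(onz(*ray(i,np.array((389,200))*.64),.1),3))
p,r=tool();print(r.as_matrix().round(3))
w=cv2.resize(im[110:250,90:370],None,fx=2.8,fy=2.8,interpolation=cv2.INTER_CUBIC);cv2.imwrite("pics/crop0.png",w)
E
```

```text
nose orange
298.5 [[0.579, -0.305], [0.629, -0.332], [0.606, -0.376], [0.556, -0.348]]
sleeve grey
597.5 ((289.6999816894531, 159.10000610351562), (22.807889938354492, 30.857736587524414), 26.56505012512207) [[0.654, -0.177], [0.734, -0.22], [0.703, -0.278], [0.623, -0.236]]
90.0 ((327.40216064453125, 152.31317138671875), (4.533780574798584, 27.560611724853516), 17.35402488708496) [[0.66, -0.318], [0.736, -0.345], [0.732, -0.357], [0.656, -0.331]]
930.5 ((344.2000427246094, 154.40000915527344), (24.665767669677734, 41.7420654296875), 18.434946060180664) [[0.643, -0.332], [0.758, -0.374], [0.734, -0.442], [0.619, -0.399]]
tray rim corners
6556.5 (89.13005828857422, 77.73052978515625) [[0.494, 0.309], [0.71, 0.293], [0.687, 0.045], [0.47, 0.063]]
(170, 238) [0.704 0.284 0.07 ]
(303, 246) [0.685 0.046 0.07 ]
(297, 366) [0.469 0.06  0.07 ]
(162, 357) [0.491 0.299 0.07 ]
(296, 290) [0.605 0.06  0.07 ]
(294, 320) [0.552 0.064 0.07 ]
tape [ 0.41  -0.065  0.024] glue [ 0.76  -0.111  0.1  ]
[[-0.     0.951  0.309]
 [ 0.002  0.309 -0.951]
 [-1.     0.    -0.002]]
```

View pics/crop0.png

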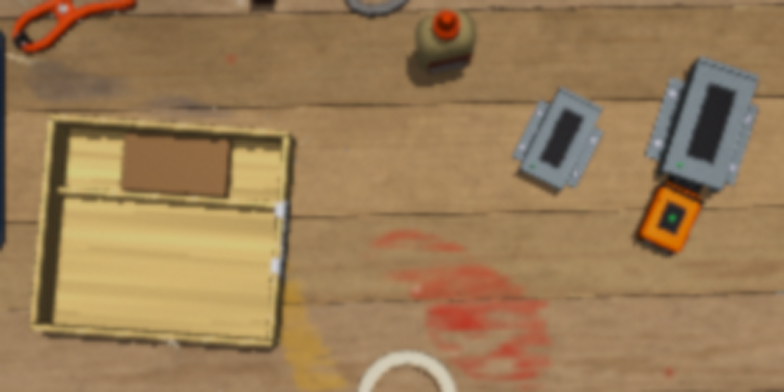

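The crop confirms the large grey sleeve at (700,125), with the orange nose standing out at (672,217). The small empty sleeve at (560,140) is not the one. I move above the nose and turn the jaws.

play_rows(
  rows="0 0 0 0 28.2 -7.5 0;0 0 0 0 28.2 -7.5 0;0 0 0 0 28.2 -7.5 0;0 0 0 0 28.2 -7.5 0;0 0 0 0 28.2 -7.5 0;0 0 0 0 28.2 -7.5 0;0 0 0 0 28.2 -7.5 0;0 0 0 0 28.2 -7.5 0",
)

```text
time: 0.77
position: [0.3899, -0.4665, 0.2221]
tool_rot: [0.416, 0.572, -0.416, 0.572]
ft_force: [0.2, 0.9, -0.2]
grip_width: 0.0869
```

play_rows(
  rows="0 0 0 0 28.2 -7.5 0;0 0 0 0 28.2 -7.5 0;0 0 0 0 28.2 -7.5 0;0 0 0 0 28.2 -7.5 0;0 0 0 0 28.2 -7.5 0;0 0 0 0 28.2 -7.5 0;0 0 0 0 28.2 -7.5 0;0 0 0 0 28.2 -7.5 0",
)

```text
time: 1.43
position: [0.5859, -0.3398, 0.2219]
tool_rot: [0.416, 0.572, -0.416, 0.572]
ft_force: [0.7, 0.5, -0.4]
grip_width: 0.0869
```

play_rows(
  rows="-0.12 0 0 0 0 0 0;-0.12 0 0 0 0 0 0;-0.12 0 0 0 0 0 0;-0.12 0 0 0 0 0 0;-0.12 0 0 0 0 0 0;-0.12 0 0 0 0 0 0;-0.12 0 0 0 0 0 0;-0.12 0 0 0 0 0 0",
)

```text
time: 2.1
position: [0.5847, -0.3407, 0.2218]
tool_rot: [0.103, 0.7, -0.102, 0.699]
ft_force: [0.1, 0.1, 0.3]
grip_width: 0.0871
```

play_rows(
  rows="-0.12 0 0 0 0 0 0;-0.12 0 0 0 0 0 0;-0.12 0 0 0 0 0 0;-0.12 0 0 0 0 0 0;-0.12 0 0 0 0 0 0;-0.12 0 0 0 0 0 0;-0.12 0 0 0 0 0 0;-0.12 0 0 0 0 0 0",
)

```text
time: 2.77
position: [0.5847, -0.3407, 0.2218]
tool_rot: [-0.232, 0.668, 0.233, 0.668]
ft_force: [-0.3, 0.6, 0.5]
grip_width: 0.0871
```

play_rows(
  rows="-0.12 0 0 0 0 0 0;-0.12 0 0 0 0 0 0;-0.12 0 0 0 0 0 0;-0.12 0 0 0 0 0 0;-0.07 0 0 0 0 0 0;0 0 0 0 0 0 0",
)

```text
time: 3.27
position: [0.5847, -0.3408, 0.2219]
tool_rot: [-0.403, 0.581, 0.404, 0.581]
ft_force: [0.4, 0.1, -0.1]
grip_width: 0.0873
```

```bash
python3 - <<'E'
from h import *
print(readout.get_obs()["q"].round(3));p,r=tool();print(p,r.as_matrix().round(3))
i=imaging.camera_info("wrist");im=imaging.camera("wrist");np.save("pics/w1.npy",im);print(i)
cv2.imwrite("pics/w1.png",cv2.resize(im,(800,600)))
for a,c in rects(im,(5,150,100),(22,255,255),100):
    b=cv2.boxPoints(cv2.minAreaRect(c)); print(a,b.round(1).tolist(),[np.round(onz(*fray(i,q),.036),3)[:2].tolist() for q in b])
E
```

```text
[-0.692  0.601  1.291  0.     1.251 -1.907]
[ 0.58473852 -0.34079662  0.22188004] [[-0.001 -0.937  0.349]
 [ 0.001  0.349  0.937]
 [-1.     0.001  0.   ]]
{'K': array([[297.31863964,   0.        , 252.60887324],
       [  0.        , 297.31863964, 194.28052887],
       [  0.        ,   0.        ,   1.        ]]), 'world_to_cam': array([[ 0.34813099,  0.93744518,  0.00116451,  0.11422946],
       [ 0.89585759, -0.33305234,  0.29413485, -0.67292939],
       [ 0.27612314, -0.10135422, -0.95576322,  0.19479844],
       [ 0.        ,  0.        ,  0.        ,  1.        ]])}
2410.5 [[229.0, 318.20001220703125], [466.8999938964844, 293.5], [468.8999938964844, 311.8999938964844], [230.89999389648438, 336.6000061035156]] [[0.781, -0.45], [0.921, -0.05], [0.976, -0.041], [0.819, -0.463]]
144.5 [[98.4000015258789, 254.5], [108.9000015258789, 253.89999389648438], [111.19999694824219, 294.8999938964844], [100.80000305175781, 295.5]] [[0.618, -0.593], [0.622, -0.575], [0.687, -0.614], [0.684, -0.634]]
1737.0 [[233.0, 199.39999389648438], [237.5, 150.6999969482422], [276.8999938964844, 154.39999389648438], [272.29998779296875, 203.10000610351562]] [[0.608, -0.373], [0.553, -0.346], [0.573, -0.304], [0.629, -0.329]]
301.0 [[364.79998779296875, 49.0], [399.20001220703125, 41.400001525878906], [402.79998779296875, 57.70000076293945], [368.3999938964844, 65.4000015258789]] [[0.486, -0.159], [0.487, -0.108], [0.508, -0.11], [0.506, -0.161]]
125.5 [[332.3999938964844, 46.20000076293945], [341.79998779296875, 27.399999618530273], [351.79998779296875, 32.400001525878906], [342.3999938964844, 51.20000076293945]] [[0.472, -0.197], [0.453, -0.177], [0.462, -0.167], [0.481, -0.188]]
118.0 [[93.19999694824219, 8.5], [114.0999984741211, -3.700000047683716], [118.19999694824219, 3.4000000953674316], [97.30000305175781, 15.600000381469727]] [[0.305, -0.453], [0.305, -0.421], [0.318, -0.419], [0.319, -0.45]]
```

View pics/w1.png

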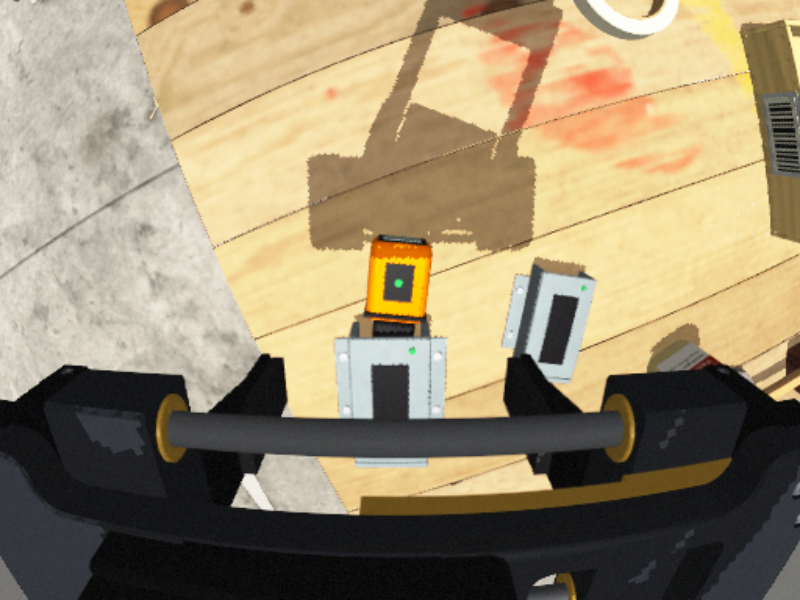

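Wrist view: the nose is at (400,280) and the sleeve mouth at (390,335). The scanner sits in the sleeve with about 5° of yaw. The label is visible at the far right, (782,130). I align to the scanner's own axis and descend.

play_rows(
  rows="0.08 0 0 0 1 5 0;0 0 0 35 0 0 0;0 0 0 35 0 0 0;0 0 0 35 0 0 0;0 0 0 35 0 0 0;0 0 0 35 0 0 0;0 0 0 25 0 0 0;0 0 0 12 0 0 0",
)

```text
time: 3.98
position: [0.5835, -0.3341, 0.0061]
tool_rot: [-0.376, 0.598, 0.381, 0.596]
ft_force: [0.1, 0.2, -0.2]
grip_width: 0.087
```

play_rows(
  rows="0 0 0 6 0 0 0;0 0 0 0 0 0 0.6;0 0 0 0 0 0 0.6;0 0 0 0 0 0 0.6;0 0 0 0 0 0 0.6;0 0 0 0 0 0 0.6;0 0 0 0 0 0 0.6",
  squeeze=20,
)

```text
time: 4.57
position: [0.5864, -0.3364, 0.0058]
tool_rot: [-0.38, 0.596, 0.379, 0.597]
ft_force: [0.1, -0.0, 0.4]
grip_width: 0.0548
```

play_rows(
  rows="0 0 0 0 0 0 0.8;0 0 0 0 0 0 0.8;0 0 0 0 0 0 0.8;0 0 0 0 0 0 0.8;0 0 0 0 0 0 0.8;0 0 0 0 0 0 0.8",
  squeeze=25,
)

```text
time: 5.07
position: [0.5861, -0.3365, 0.0054]
tool_rot: [-0.38, 0.597, 0.379, 0.597]
ft_force: [-1.1, 0.3, 6.0]
grip_width: 0.0482
```

play_rows(
  rows="0 0 0 0 4 0 0.8;0 0 0 0 10 0 0.8;0 0 0 0 14 0 0.8;0 0 0 0 18 0 0.8;0 0 0 0 18 0 0.8;0 0 0 0 18 0 0.8;0 0 0 0 0 0 0.8",
)

```text
time: 5.65
position: [0.5098, -0.3003, 0.0053]
tool_rot: [-0.379, 0.597, 0.38, 0.597]
ft_force: [-3.0, 1.5, 7.4]
grip_width: 0.0477
```

play_rows(
  rows="0 0 0 0 16 0 0.8;0 0 0 0 18 0 0.8;0 0 0 0 18 0 0.8;0 0 0 0 16 0 0.8;0 0 0 0 12 0 0.8;0 0 0 0 6 0 0.8;0 0 0 0 0 0 0.8",
)

```text
time: 6.23
position: [0.434, -0.2653, 0.0053]
tool_rot: [-0.38, 0.597, 0.378, 0.597]
ft_force: [0.7, -1.0, 7.6]
grip_width: 0.048
```

play_rows(
  rows="0 0 0 0 0 0 0.3;0 0 0 0 0 0 0;0 0 0 0 0 0 0;0 0 0 0 0 0 0;0 0 0 0 0 0 0;0 0 0 -20 0 0 0;0 0 0 -30 0 0 0;0 0 0 -35 0 0 0",
)

```text
time: 6.9
position: [0.4324, -0.2635, 0.0887]
tool_rot: [-0.378, 0.597, 0.381, 0.596]
ft_force: [0.2, -0.4, -0.4]
grip_width: 0.0856
```

play_rows(
  rows="0 0 0 -40 0 0 0;0 0 0 -30 -20 0 0;0 0 0 -20 -20 0 0;0 0 0 0 0 0 0;0 0 0 0 0 0 0",
)

```text
time: 7.32
position: [0.4708, -0.2822, 0.1805]
tool_rot: [-0.381, 0.596, 0.379, 0.597]
ft_force: [-0.9, 0.4, -0.0]
grip_width: 0.0865
```

```bash
python3 - <<'E'
from h import *
p,r=tool();print(p,r.as_matrix().round(3))
i=imaging.camera_info("wrist");im=imaging.camera("wrist");np.save("pics/w2.npy",im);print(np.array(i["world_to_cam"]).round(5).tolist())
cv2.imwrite("pics/w2.png",cv2.resize(im,(800,600)))
for n,lo,hi in(("or",(5,150,100),(22,255,255)),("red",(0,150,60),(4,255,255)),("red2",(172,150,60),(180,255,255))):
  for a,c in rects(im,lo,hi,40,(150,100,380,330)):
    b=cv2.boxPoints(cv2.minAreaRect(c)); print(n,a,(b*800/512).round(0).tolist(),[np.round(onz(*fray(i,q),.036 if n=="or" else .026),3)[:2].tolist() for q in b])
E
```

```text
[ 0.47084297 -0.28224387  0.18051075] [[ 0.002 -0.906  0.423]
 [-0.002  0.423  0.906]
 [-1.    -0.003 -0.001]]
[[0.42237, 0.90642, -0.00013, 0.05558], [0.86533, -0.40318, 0.29776, -0.54519], [0.26985, -0.12587, -0.95464, 0.1885], [0.0, 0.0, 0.0, 1.0]]
or 1473.0 [[360.0, 497.0], [592.0, 486.0], [593.0, 506.0], [361.0, 517.0]] [[0.628, -0.386], [0.716, -0.198], [0.743, -0.202], [0.651, -0.397]]
or 66.0 [[362.0, 284.0], [363.0, 280.0], [424.0, 283.0], [423.0, 287.0]] [[0.462, -0.301], [0.459, -0.3], [0.479, -0.263], [0.482, -0.264]]
or 53.5 [[514.0, 259.0], [535.0, 249.0], [539.0, 257.0], [518.0, 267.0]] [[0.489, -0.199], [0.489, -0.182], [0.496, -0.182], [0.496, -0.199]]
or 91.5 [[479.0, 228.0], [509.0, 213.0], [516.0, 227.0], [486.0, 242.0]] [[0.46, -0.213], [0.459, -0.19], [0.47, -0.189], [0.471, -0.213]]
or 138.5 [[567.0, 203.0], [592.0, 203.0], [592.0, 228.0], [567.0, 228.0]] [[0.469, -0.149], [0.476, -0.131], [0.492, -0.137], [0.485, -0.155]]
or 2358.0 [[359.0, 277.0], [359.0, 192.0], [430.0, 192.0], [430.0, 277.0]] [[0.456, -0.301], [0.405, -0.276], [0.424, -0.234], [0.477, -0.257]]
or 196.5 [[503.0, 197.0], [540.0, 186.0], [547.0, 209.0], [510.0, 221.0]] [[0.447, -0.19], [0.45, -0.163], [0.467, -0.164], [0.464, -0.192]]
or 54.0 [[483.0, 189.0], [504.0, 182.0], [507.0, 192.0], [486.0, 199.0]] [[0.437, -0.201], [0.438, -0.185], [0.445, -0.186], [0.444, -0.201]]
or 100.0 [[475.0, 180.0], [509.0, 159.0], [514.0, 167.0], [479.0, 188.0]] [[0.429, -0.203], [0.425, -0.176], [0.431, -0.175], [0.435, -0.202]]
red 140.5 [[364.0, 323.0], [370.0, 323.0], [370.0, 389.0], [364.0, 389.0]] [[0.491, -0.315], [0.493, -0.311], [0.541, -0.334], [0.539, -0.338]]
```

View pics/w2.png

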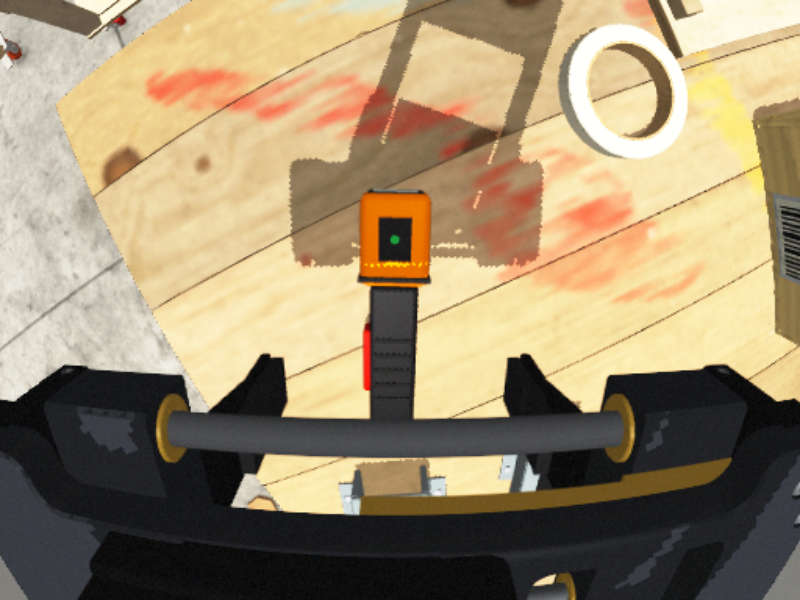

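Scanner is clear of the sleeve, with the nose at (395,235), grip at (393,350) and red trigger at (367,356) on its −y side. I take the grip at the trigger.

play_rows(
  rows="0 0 0 0 -28 0 0;0 0 0 0 -28 0 0;0 0 0 30 -1.5 0 0;0 0 0 35 0 0 0;0 0 0 35 0 0 0;0 0 0 35 0 0 0;0 0 0 25 0 0 0;0 0 0 12 0 0 0",
)

```text
time: 8.03
position: [0.5172, -0.3023, 0.0017]
tool_rot: [-0.375, 0.598, 0.384, 0.595]
ft_force: [0.2, 1.0, -0.1]
grip_width: 0.0867
```

play_rows(
  rows="0 0 0 5 0 0 0.4;0 0 0 0 0 0 0.6;0 0 0 0 0 0 0.8;0 0 0 0 0 0 0.9;0 0 0 0 0 0 0.9;0 0 0 0 0 0 0.9;0 0 0 0 0 0 0.9;0 0 0 0 0 0 0.9",
  squeeze=35,
)

```text
time: 8.7
position: [0.5222, -0.3064, 0.0027]
tool_rot: [-0.38, 0.597, 0.379, 0.597]
ft_force: [-0.6, -0.5, 0.4]
grip_width: 0.0417
```

play_rows(
  rows="0 0 0 0 0 0 0.95;0 0 0 0 0 0 0.95;0 0 0 0 0 0 0.95;0 0 0 0 0 0 0.95;0 0 0 0 0 0 0.95;0 0 0 0 0 0 0.95",
)

```text
time: 9.2
position: [0.5223, -0.3059, 0.0027]
tool_rot: [-0.379, 0.597, 0.379, 0.597]
ft_force: [1.1, 1.8, 1.4]
grip_width: 0.0345
```

play_rows(
  rows="0 0 0 -6 0 0 0.95;0 0 0 -14 0 0 0.95;0 0 0 -20 0 0 0.95;0 0 0 -20 0 0 0.95;0 0 0 -20 0 0 0.95;0 0 0 -20 0 0 0.95;0 0 0 -12 2 6 0.95;0 0 0 -6 2 15 0.95",
)

```text
time: 9.87
position: [0.5276, -0.2871, 0.1224]
tool_rot: [-0.38, 0.597, 0.378, 0.597]
ft_force: [0.4, 0.3, -2.7]
grip_width: 0.0343
```

play_rows(
  rows="0 0 0 0 3 20 0.95;0 0 0 0 3 20 0.95;0 0 0 0 3 20 0.95;0 0 0 0 2 20 0.95;0 0 0 0 0 15 0.95;0.04 0 0 0 0 5 0.95;0.08 0 0 0 0 0 0.95;0.1 0 0 0 0 0 0.95",
)

```text
time: 10.53
position: [0.5589, -0.1874, 0.1194]
tool_rot: [-0.31, 0.636, 0.312, 0.634]
ft_force: [-0.2, 0.1, -2.3]
grip_width: 0.0342
```

play_rows(
  rows="0.1 0 0 0 0 0 0.95;0.1 0 0 0 0 0 0.95;0.1 0 0 0 0 0 0.95;0.1 0 0 0 0 0 0.95;0.1 0 0 0 0 0 0.95;0.1 0 0 0 0 0 0.95;0.1 0 0 0 0 0 0.95;0.1 0 0 0 0 0 0.95",
)

```text
time: 11.2
position: [0.5586, -0.1882, 0.1193]
tool_rot: [-0.038, 0.707, 0.039, 0.705]
ft_force: [-0.7, 0.6, -2.3]
grip_width: 0.0344
```

play_rows(
  rows="0.1 0 0 0 0 0 0.95;0.07 0 0 0 0 0 0.95;0.03 0 0 0 0 0 0.95;0 0 0 0 0 0 0.95;0 0 0 0 0 0 0.95",
)

```text
time: 11.62
position: [0.5589, -0.1887, 0.1197]
tool_rot: [0.031, 0.707, -0.03, 0.706]
ft_force: [-0.2, 1.1, -3.3]
grip_width: 0.0342
```

```bash
python3 - <<'E'
from h import *
p,r=tool();print(p,r.as_matrix().round(3),readout.get_obs()["grip_width"])
i=imaging.camera_info("wrist");im=imaging.camera("wrist");np.save("pics/w3.npy",im);print(np.array(i["world_to_cam"]).round(5).tolist())
cv2.imwrite("pics/w3.png",cv2.resize(im,(800,600)))
t=imaging.camera("top");np.save("pics/t3.npy",t)
E
```

```text
[ 0.55894838 -0.18871018  0.11967244] [[-0.002  0.085  0.996]
 [ 0.001  0.996 -0.085]
 [-1.     0.001 -0.002]] 0.03415180665518699
[[0.99646, -0.08401, -0.00179, -0.57331], [-0.0798, -0.95267, 0.29334, -0.13919], [-0.02635, -0.29216, -0.95601, 0.2531], [0.0, 0.0, 0.0, 1.0]]
```

View pics/w3.png

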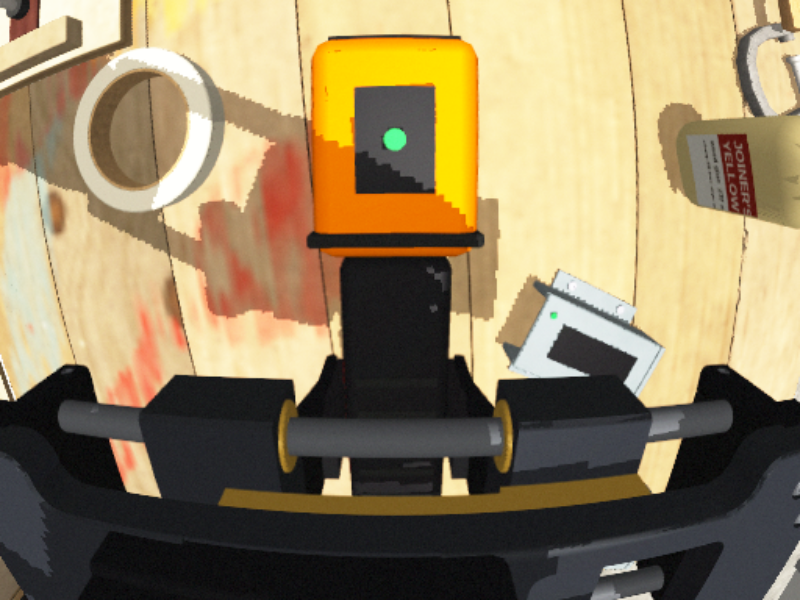

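Scanner is held straight in the hand (nose centred at column 395). The label is out of view ahead. I check the predicted label rectangle against the earlier wrist views, and the scanner's pitch in the hand.

```bash
python3 - <<'E'
from h import *
K=np.array(imaging.camera_info("wrist")["K"])
W1=np.array([[0.34813099,0.93744518,0.00116451,0.11422946],[0.89585759,-0.33305234,0.29413485,-0.67292939],[0.27612314,-0.10135422,-0.95576322,0.19479844],[0,0,0,1]])
W2=np.array([[0.42237,0.90642,-0.00013,0.05558],[0.86533,-0.40318,0.29776,-0.54519],[0.26985,-0.12587,-0.95464,0.1885],[0,0,0,1]])
W3=np.array(imaging.camera_info("wrist")["world_to_cam"])
def fp(T,p):
    c=T[:3,:3]@p+T[:3,3];t=np.arctan2(np.hypot(c[0],c[1]),c[2]);return K[:2,2]+K[0,0]*t*c[:2]/np.hypot(c[0],c[1])
y=np.radians(-4.8);tx=np.array([np.cos(y),np.sin(y),0]);ty=np.array([-np.sin(y),np.cos(y),0]);L=np.array([.577,.050,.038])
out=[]
for n,T,r0 in(("w1",W1,20),("w2",W2,50)):
    im=np.load(f"pics/{n}.npy");s=5;x0=430
    c=cv2.resize(im[r0:r0+115,x0:512],None,fx=s,fy=s,interpolation=cv2.INTER_CUBIC)
    q=[(fp(T,L+a*tx*.037+np.array([0,0,b*.022]))-[x0,r0]+.5)*s for a,b in((-1,-1),(1,-1),(1,1),(-1,1))]
    cv2.polylines(c,[np.int32(q)],True,(0,0,255),1)
    q=[(fp(T,L*[1,1,0]+.003*ty+a*tx*.1085+np.array([0,0,b]))-[x0,r0]+.5)*s for a,b in((-1,0),(1,0),(1,.07),(-1,.07))]
    cv2.polylines(c,[np.int32(q)],True,(0,255,0),1);out.append(c[:575,:390])
cv2.imwrite("pics/lab.png",np.hstack(out))
# expected nose points in w3, scanner x=-tooly dir; grasp z 22 above underside
p,r=tool();M=r.as_matrix();X=-M[:,1];Z=-M[:,0];
org=p+(-M[:,0]*0)-Z*.003-X*.030
for n,(a,b,c) in {"frontL":(-.095,-.024,.036),"frontR":(-.095,.024,.036),"ringtop":(-.030,0,.036)}.items(): print(n,(fp(W3,org+a*X+b*M[:,2]+c*Z)*800/512).round(0))
print("origin",org)
# tray edges in top view by rim corner fit
im=np.load("pics/top0.npy");i=imaging.camera_info("top")
a,c=max(rects(im,(20,60,60),(32,255,255),3000,(90,140,205,245)),key=lambda t:t[0])
h=cv2.approxPolyDP(cv2.convexHull(c),6,True)[:,0]
print([np.round(onz(*ray(i,q),.07),3)[:2].tolist() for q in h])
E
```

```text
frontL [306.  20.]
frontR [479.  20.]
ringtop [393. 245.]
origin [ 0.56188562 -0.15940588  0.11705792]
[[0.708, 0.286], [0.686, 0.051], [0.478, 0.063], [0.495, 0.304]]
```

View pics/lab.png

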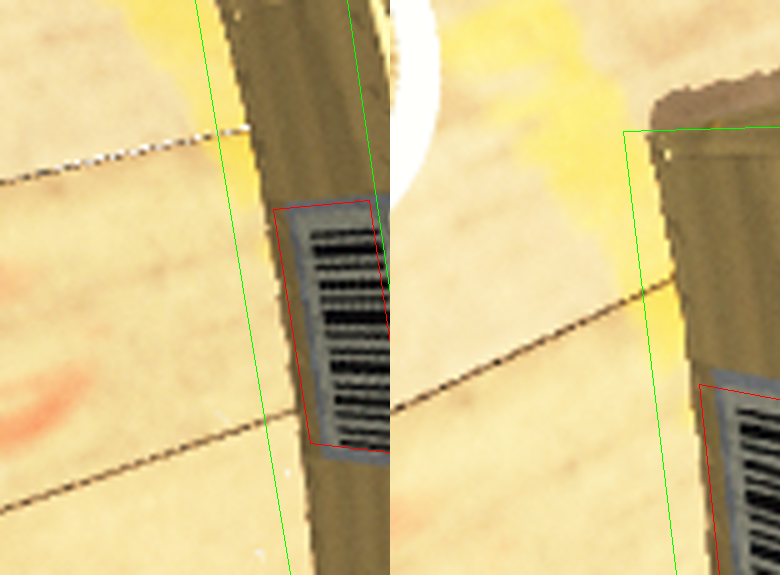

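```bash
python3 - <<'E'
from h import *
i=imaging.camera_info("scene");im=imaging.camera("scene");np.save("pics/s3.npy",im)
p,r=tool();M=r.as_matrix();X=-M[:,1];Z=-M[:,0];org=p-Z*.003-X*.030
pts={k:proj(i,org+a*X+b*M[:,2]+c*Z) for k,(a,b,c) in {"FLt":(-.095,-.024,.036),"FLb":(-.095,-.024,0),"BLt":(-.03,-.024,.036),"BLb":(-.03,-.024,0),"FRt":(-.095,.024,.036),"FRb":(-.095,.024,0)}.items()}
print({k:v.round(1).tolist() for k,v in pts.items()})
c=np.mean(list(pts.values()),0);x0,y0=int(c[0]-45),int(c[1]-40);s=8
w=cv2.resize(im[y0:y0+72,x0:x0+95],None,fx=s,fy=s,interpolation=cv2.INTER_CUBIC)
for v in pts.values(): cv2.circle(w,tuple(int(t) for t in (v-[x0,y0]+.5)*s),3,(255,0,255),-1)
print(x0,y0);cv2.imwrite("pics/s3c.png",w)
E
```

```text
{'FLt': [268.6, 180.4], 'FLb': [268.9, 192.0], 'BLt': [285.0, 170.9], 'BLb': [285.0, 182.2], 'FRt': [255.4, 174.2], 'FRb': [255.9, 185.6]}
224 140
```

View pics/s3c.png

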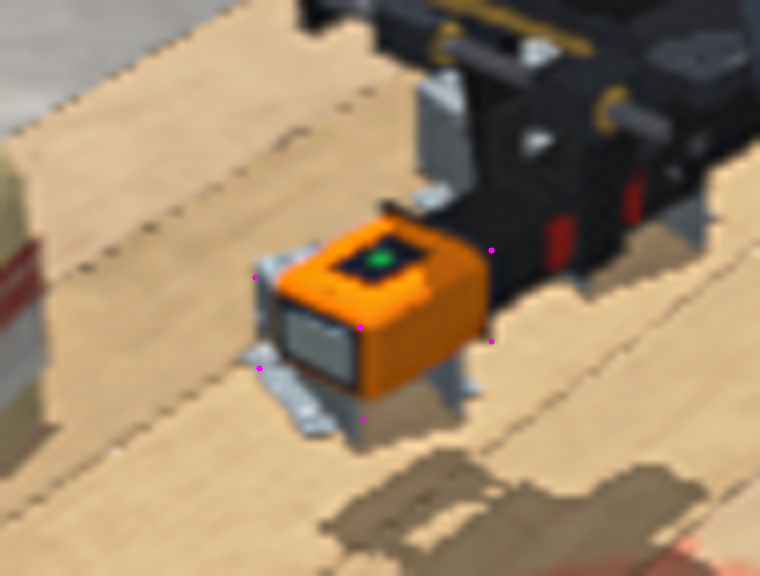

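The view from the side matches the predicted nose corners, so the pitch in the hand is about 0. The label centre comes out at about (0.579, 0.057, 0.038). I move to 8 cm in front of it.

play_rows(
  rows="0 0 0 6 3 0 0.95;0 0 0 12 6 -0.5 0.95;0 0 0 16 7 0 0.95;0 0 0 16 7 0 0.95;0 0 0 16 7 0 0.95;0 0 0 16 6 0 0.95;0 0 0 10 4 0 0.95;0 0 0 5 1.5 0 0.95",
)

```text
time: 12.43
position: [0.5618, -0.1475, 0.0217]
tool_rot: [0.031, 0.708, -0.03, 0.705]
ft_force: [-0.3, -0.2, -1.9]
grip_width: 0.0345
```

play_rows(
  rows="0 0 0 0 0 0 0.95;0 0 0 0 0 0 0.95;0 0 0 0 0 0 0.95;0 0 0 0 0 0 0.95",
)

```text
time: 12.77
position: [0.5636, -0.1495, 0.0245]
tool_rot: [0.031, 0.706, -0.031, 0.707]
ft_force: [0.3, -0.2, -2.3]
grip_width: 0.0347
```

```bash
python3 - <<'E'
from h import *
o=readout.get_obs();p,r=tool();M=r.as_matrix();print(p,M.round(3),o["grip_width"])
i=imaging.camera_info("top");im=imaging.camera("top");np.save("pics/t4.npy",im)
X=-M[:,1];Z=-M[:,0];org=p-Z*.003-X*.030;win=org-.095*X+.018*Z;print("win",win,"label-win",np.array([.579,.057,.038])-win,"look",-X)
x0,y0=145,135;s=5
w=cv2.resize(im[y0:y0+110,x0:x0+150],None,fx=s,fy=s,interpolation=cv2.INTER_CUBIC)
for v in [win,win-X*.08,org+.095*X]: cv2.circle(w,tuple(int(t) for t in (proj(i,v)-[x0,y0]+.5)*s),3,(255,0,255),-1)
cv2.imwrite("pics/t4c.png",w)
E
```

```text
[ 0.56364955 -0.14948477  0.0245194 ] [[ 0.002  0.087  0.996]
 [-0.001  0.996 -0.087]
 [-1.    -0.001  0.002]] 0.03467203368789513
win [ 0.57452429 -0.02494626  0.03941568] label-win [ 0.00447571  0.08194626 -0.00141568] look [ 8.72409685e-02  9.96186893e-01 -8.29486500e-04]
```

View pics/t4c.png

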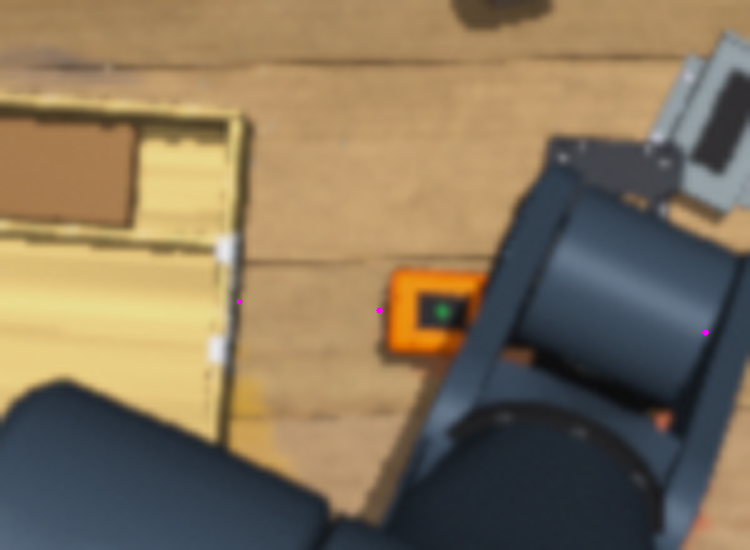

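Aim point lands at (239,301), between the clips at (226,248) and (218,350). I hold here with the trigger squeezed.

play_rows(
  rows="0 0 0 0 0 0 0.95;0 0 0 0 0 0 0.95;0 0 0 0 0 0 0.95;0 0 0 0 0 0 0.95;0 0 0 0 0 0 0.95;0 0 0 0 0 0 0.95;0 0 0 0 0 0 0.95;0 0 0 0 0 0 0.95",
)

```text
time: 13.48
position: [0.5628, -0.1487, 0.0235]
tool_rot: [0.031, 0.706, -0.031, 0.706]
ft_force: [1.2, -0.1, -3.2]
grip_width: 0.0344
```

play_rows(
  rows="0 0 0 0 0 0 0.95;0 0 0 0 0 0 0.95;0 0 0 0 0 0 0.95;0 0 0 0 0 0 0.95;0 0 0 0 0 0 0.95;0 0 0 0 0 0 0.95;0 0 0 0 0 0 0.95;0 0 0 0 0 0 0.95",
)

```text
time: 14.15
position: [0.5629, -0.1488, 0.0236]
tool_rot: [0.031, 0.706, -0.031, 0.706]
ft_force: [1.0, -0.2, -2.4]
grip_width: 0.0345
```

play_rows(
  rows="0 0 0 0 0 0 0.95;0 0 0 0 0 0 0.95;0 0 0 0 0 0 0.95;0 0 0 0 0 0 0.95;0 0 0 0 0 0 0.95;0 0 0 0 0 0 0.95;0 0 0 0 0 0 0.95;0 0 0 0 0 0 0.95",
)

```text
time: 14.82
position: [0.5629, -0.1488, 0.0236]
tool_rot: [0.031, 0.706, -0.031, 0.706]
ft_force: [0.4, -0.8, -3.2]
grip_width: 0.0346
```

play_rows(
  rows="0 0 0 0 0 0 0.95;0 0 0 0 0 0 0.95;0 0 0 0 0 0 0.95;0 0 0 0 0 0 0.95;0 0 0 0 0 0 0.95;0 0 0 0 0 0 0.95",
)

```text
time: 15.32
position: [0.5628, -0.1488, 0.0236]
tool_rot: [0.031, 0.706, -0.031, 0.706]
ft_force: [-0.5, -0.3, -3.1]
grip_width: 0.0344
```

play_rows(
  rows="0 0 0 0 0 0 0.95;0 0 0 0 0 0 0.95;0 0 0 0 0 0 0.95;0 0 0 0 0 0 0.95;0 0 0 0 0 0 0.95;0 0 0 0 0 0 0.95",
)

```text
time: 15.82
position: [0.5628, -0.1488, 0.0235]
tool_rot: [0.031, 0.706, -0.031, 0.706]
ft_force: [-0.2, -0.3, -2.8]
grip_width: 0.0346
```

play_rows(
  rows="0 0 0 -6 0 0 0.95;0 0 0 -14 0 0 0.95;0 0 0 -20 0 0 0.95;0 0 0 -20 0 0 0.95;0 0 0 -20 0 0 0.95;0 0 0 -20 0 0 0.95;0 0 0 -12 0 0 0.95;0 0 0 -5 0 0 0.95",
)

```text
time: 16.48
position: [0.564, -0.1493, 0.1433]
tool_rot: [0.03, 0.705, -0.031, 0.708]
ft_force: [0.7, 0.3, -3.5]
grip_width: 0.0346
```

```bash
python3 - <<'E'
from h import *
i=imaging.camera_info("top");f=lambda c,z:onz(*ray(i,(90+c[0]/2.8-.5,110+c[1]/2.8-.5)),z)[:2]
pts={n:f(c,z) for n,c,z in(("divL",(62,193),.03),("divR",(275,210),.03),("wL",(46,320),.07),("wR",(272,336),.07),("yL",(52,220),.07),("yR",(280,230),.07),("fL",(66,330),.07))}
for k,v in pts.items(): print(k,v.round(4))
y=np.radians(-4.8);tx=np.array([np.cos(y),np.sin(y)]);ty=np.array([-np.sin(y),np.cos(y)])
for k,v in pts.items(): print(k,(tx@v).round(4),(ty@v).round(4))
p,_=tool();print(p,"tcp in tray axes",tx@p[:2],ty@p[:2], "bay guess",tx@[.553,.18],ty@[.553,.18])
E
```

```text
divL [0.6344 0.2877]
divR [0.612 0.069]
wL [0.5041 0.2927]
wR [0.4828 0.0693]
yL [0.6035 0.2864]
yR [0.5885 0.0597]
fL [0.4937 0.273 ]
divL 0.6081 0.3398
divR 0.6041 0.12
wL 0.4778 0.3339
wR 0.4753 0.1094
yL 0.5774 0.3359
yR 0.5814 0.1088
fL 0.4691 0.3134
[ 0.5639809  -0.14925731  0.14325622] tcp in tray axes 0.5744924743640974 -0.10154114151098817 bay guess 0.5359985393651592 0.22564256202768124
```

play_rows(
  rows="0 0 0 0 8 -1 0.95;0 0 0 0 16 -2 0.95;0 0 0 0 22 -2.5 0.95;0 0 0 0 25 -3 0.95;0 0 0 0 25 -3 0.95;0 0 0 0 25 -3 0.95;0 0 0 0 25 -3 0.95;0 0 0 0 25 -3 0.95",
)

```text
time: 17.15
position: [0.5558, 0.0252, 0.1393]
tool_rot: [0.031, 0.708, -0.031, 0.705]
ft_force: [-0.0, -0.7, -2.1]
grip_width: 0.0345
```

play_rows(
  rows="0 0 0 0 25 -3 0.95;0 0 0 0 25 -3 0.95;0 0 0 0 25 -3 0.95;0 0 0 0 23 -2.5 0.95;0 0 0 0 17 -1.5 0.95;0 0 0 0 9 -1 0.95;0 0 0 0 0 0 0.95;0 0 0 0 0 0 0.95",
)

```text
time: 17.82
position: [0.5533, 0.1482, 0.1398]
tool_rot: [0.03, 0.707, -0.031, 0.706]
ft_force: [-0.0, -1.1, -3.1]
grip_width: 0.0342
```

```bash
python3 - <<'E'
from h import *
p,r=tool();M=r.as_matrix();print(p,M.round(3))
y=np.radians(-4.8);tx=np.array([np.cos(y),np.sin(y)]);ty=np.array([-np.sin(y),np.cos(y)]);print(tx@p[:2],ty@p[:2])
i=imaging.camera_info("wrist");im=imaging.camera("wrist");cv2.imwrite("pics/w5.png",cv2.resize(im,(800,600)))
E
```

```text
[0.55333987 0.148175   0.13983153] [[-0.002  0.086  0.996]
 [-0.001  0.996 -0.086]
 [-1.    -0.001 -0.002]]
0.5390002670951496 0.19395761279441298
```

View pics/w5.png

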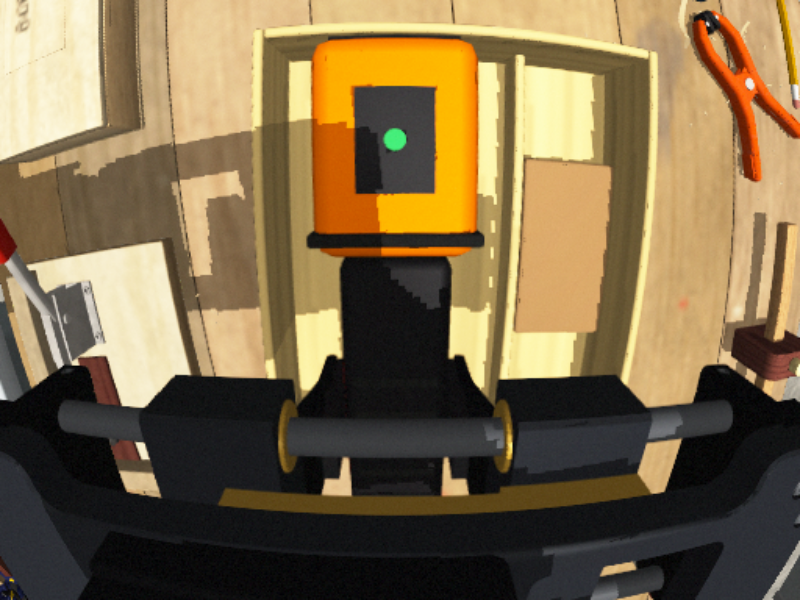

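Scanner is centred over the wide bay, between the −x wall at (270,200) and the divider at (518,200). I lower it.

play_rows(
  rows="0 0 0 8 0 0 0.95;0 0 0 18 0 0 0.95;0 0 0 22 0 0 0.95;0 0 0 22 0 0 0.95;0 0 0 20 0 0 0.95;0 0 0 14 0 0 0.95;0 0 0 10 0 0 0.95;0 0 0 6 0 0 0.95",
)

```text
time: 18.53
position: [0.5535, 0.147, 0.0189]
tool_rot: [0.031, 0.707, -0.031, 0.706]
ft_force: [-0.7, 0.2, -2.0]
grip_width: 0.0341
```

play_rows(
  rows="0 0 0 3 0 0 0.95;0 0 0 2 0 0 0.95;0 0 0 0 0 0 0.95;0 0 0 0 0 0 0.95;0 0 0 0 0 0 0.95",
)

```text
time: 18.95
position: [0.5547, 0.1482, 0.0164]
tool_rot: [0.031, 0.706, -0.031, 0.707]
ft_force: [0.4, 0.6, -2.8]
grip_width: 0.0342
```

play_rows(
  rows="0 0 0 1.5 0 0 0.95;0 0 0 1.5 0 0 0.95;0 0 0 0 0 0 0.95;0 0 0 0 0 0 0.95;0 0 0 0 0 0 0.95",
)

```text
time: 19.37
position: [0.5541, 0.1481, 0.0125]
tool_rot: [0.031, 0.706, -0.031, 0.706]
ft_force: [-0.2, -0.9, -2.5]
grip_width: 0.0347
```

play_rows(
  rows="0 0 0 1 0 0 0.95;0 0 0 1 0 0 0.95;0 0 0 0 0 0 0.95;0 0 0 0 0 0 0.95",
)

```text
time: 19.7
position: [0.5542, 0.1481, 0.0107]
tool_rot: [0.031, 0.706, -0.031, 0.707]
ft_force: [-0.4, -0.6, -0.6]
grip_width: 0.0345
```

play_rows(
  rows="0 0 0 0.7 0 0 0.95;0 0 0 0 0 0 0.95;0 0 0 0 0 0 0.95;0 0 0 0 0 0 0.55;0 0 0 0 0 0 0.4;0 0 0 0 0 0 0.3;0 0 0 0 0 0 0.3;0 0 0 0 0 0 0.3",
)

```text
time: 20.37
position: [0.5549, 0.1481, 0.0098]
tool_rot: [0.031, 0.706, -0.031, 0.707]
ft_force: [-0.3, -0.6, -1.1]
grip_width: 0.057
```

play_rows(
  rows="0 0 0 0 0 0 0.3;0 0 0 0 0 0 0.3;0 0 0 -6 0 0 0.3;0 0 0 -15 0 0 0.3;0 0 0 -25 0 0 0.3;0 0 0 -30 0 0 0.3;0 0 0 -30 0 0 0.3;0 0 0 -30 0 0 0.3",
)

```text
time: 21.03
position: [0.5538, 0.1481, 0.1474]
tool_rot: [0.031, 0.707, -0.031, 0.706]
ft_force: [1.0, -0.3, 0.5]
grip_width: 0.061
```

play_rows(
  rows="0 0 0 -25 -25 0 0.3;0 0 0 -15 -35 0 0.3;0 0 0 0 -35 0 0.3;0 0 0 0 -35 0 0.3;0 0 0 0 -25 0 0.3;0 0 0 0 0 0 0.3;0 0 0 0 0 0 0.3",
)

```text
time: 21.62
position: [0.5406, -0.0075, 0.1863]
tool_rot: [0.032, 0.706, -0.032, 0.707]
ft_force: [-0.6, 0.3, -0.0]
grip_width: 0.0608
```

```bash
python3 - <<'E'
from h import *
im=imaging.camera("wrist");t=imaging.camera("scene");print(readout.get_obs()["position"],readout.get_obs()["time"])
cv2.imwrite("pics/fin.png",np.vstack([cv2.resize(im,(400,300)),cv2.resize(t,(400,300))]) if 0 else np.hstack([cv2.resize(im,(400,300)),cv2.resize(t,(400,300))]))
E
```

```text
[ 0.54050168 -0.00573629  0.18600259] 21.7167
```

View pics/fin.png

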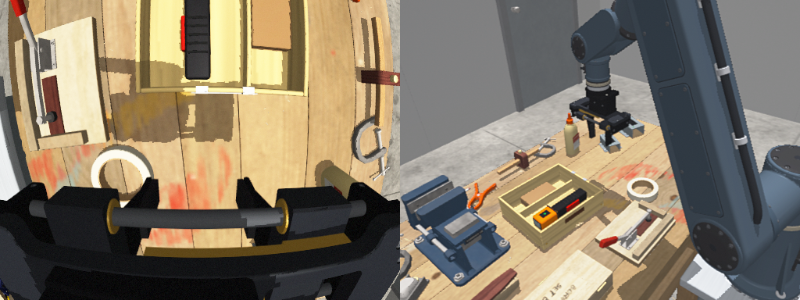

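The scanner lies flat and right side up in the wide bay, at (198,38) on the left and (560,208) on the right. The block, bottle and tape are in place and the robot is clear, so I hand in.

```bash
python3 -c "
from rig import robot
print(robot.hand_in())"
```

```text
the job is handed in; nothing more can be done
None
```

The job is done and handed in at about 21.7 s of the 51 s limit; no verdict was reported.

- **Drawing out:** I drew the scanner about 165 mm out of the large sleeve by its nose and released it on the bench. A wrist picture showed it fully clear.
- **Scan:** I took it again by the grip on the trigger. The jaws closed to about 34.5 mm, which by the given sizes means the trigger was fully in; nothing reads it directly. I held its window about 8 cm from the label for roughly 2.5 s. By calculation the aim was within a few millimetres of the label's centre. The label was out of the camera's view from there, so its position comes from earlier wrist views and its clips in the top view.
- **Laying down:** I lowered it into the wide bay until the load came off the wrist, then let go. The last pictures show it flat and right side up in the bay.
- **Everything else:** the sanding block, glue bottle and tape roll looked undisturbed in the last pictures, and the gripper was well away. I did not measure their positions again.
- **Disagreements:** the first label estimate, from the top camera, was about 7 mm off in y compared with the wrist views. I used the corrected value. The wrist view also hinted at a slight nose sag in the hand; the scene view did not show it, so I treated the scanner as level.

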